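# Press a bush home with bench-mounted locking pliers

### The arm

A 6-joint arm with a two-finger parallel gripper is mounted at the origin on the work surface. World frame = base frame: x ahead of the robot, y to its left, z up, the work surface at z = 0. Lengths are in m, angles in rad, forces in N, time in s.
With the tool pointing down it reaches from about 0.3 to 0.825 m from the base axis. Payload 5.4 kg.
Tool frame: the origin (TCP) lies at the very end of the fingers, on their centre line; the grasp point (between the pads) lies 19 mm behind it; z points along the fingers, y is the line along which they close (so a half turn about z gives the same grasp; the last joint's range is limited). The gripper opens to 92 mm and grips with 3 to 60 N. Pads are 20 mm wide; open, the fingers measure 128 mm over their backs; the gripper's body (75 mm by 189 mm) begins 69 mm behind the grasp point.
Start: joints at [0.97, 0.158, 1.597, -0, 1.386, -0.21], TCP at [0.219, 0.532, 0.215] pointing down, gripper open.
Joint ranges: [-2.91, 2.91], [-0.94, 2.29], [0.18, 2.7], [-1.29, 4.43], [0.17, 2.64], [-3, 3]. Speed limits (rad/s): [2.57, 2.57, 3.14, 3.14, 3.14, 3.14].

### API

Orientations are given as a rotation vector (axis times angle).
In Python, from workcell import bot gives the robot as it stands. Calls block until the motion is done:
- bot.goto(position, orientation): joint-space move of the TCP to a pose.
- bot.line_to(position, rot=None, max_speed=0.15): straight line of the TCP; rot=None keeps the orientation; max_speed is the mean speed in m/s.
- bot.set_joints(angles): joint-space move.
- bot.set_gripper(opening, newtons=None): opening from 0.0 (shut) to 1.0 (fully open); newtons is the grip in N (None keeps the last); returns when the fingers have stopped.
- bot.hold(seconds).
- bot.inverse_kinematics(position, orientation): joint angles nearest the present ones, or None.
- bot.read_camera(name): name is "side" or "top" or "wrist"; returns a dict with "pixels" (400x640x3 uint8, blue, green, red), "fx", "fy", "cx", "cy" (pixels), "R" (3x3) and "t" (3): a world point X has camera coordinates R X + t. Camera axes: x right, y down, z forward; pixel columns grow to the right and rows downward; lengths in m; the calibration is good to about 2 mm. The wrist camera is an equidistant fisheye: a pixel r from the principal point sees the ray r / f radians off the axis. A picture is of the moment at which its call begins. There is no depth.
A pose or a line that the arm cannot do raises bot.MotionError and nothing moves.
- bot.job_done(): hands the job in; it is judged then, once.
Readings, each from a call of its own:
- bot.current_clock(): time.
- bot.current_joints(): joint angles.
- bot.current_joint_vel(): joint speeds.
- bot.current_effort(): joint torques, N m.
- bot.current_ee_pos(): TCP position.
- bot.current_tool_rot(): TCP orientation.
- bot.current_contact_force(): force on the tool from outside, world axes, zero at the start.
- bot.current_ft_torque(): the same for the moment, N m.
- bot.current_opening(): opening from 0.0 (shut) to 1.0 (fully open).
- bot.current_grip_force(): force on a finger pad.
Only numpy, scipy, OpenCV 4.12 (cv2) and the standard library are available. Lean on these libraries where they do the work, as an engineer would, in place of code of your own. Each camera call takes 0.05 s, during which the arm holds its last target. There are 200 camera calls.

### The job

Press the steel bush flush into its wooden block with the locking pliers on the bench: lay the block on the deck in front of the open jaws, bush end first, and slide it in gently until it bears squarely on the sprung stop, pressing that in a millimetre or two to be sure it is home, then squeeze the two handles together until they lock over centre, and let go of them. Then flick the release lever back towards the handles so that the pliers spring open, and leave the block lying between the open jaws by the stop. Use no more force than the handles, the stop and the lever can bear, and do not disturb the other things on the bench.

Things in the scene. Friction and masses are not known exactly. Their poses are not given: they have to be found in the camera images.
- pliers: locking pliers lying on their side, bolted to a dark steel base plate 265 x 90 x 10 mm that is fixed to the bench. Origin: on the bench under the pivot pin; +x points to the jaws, -x along the handles, z up. The pivot pin (22 mm thick) rises to z 56. Jaws and handles work in the plane z = 40 mm
- deck_mid (a point): centre of the top of the steel deck in front of the pivot, on which the block slides: x 26 to 120 mm of the pliers, 46 mm wide, top at z = 18 mm. It is open above and at its far end (+x)
- jaws_mid (a point): point midway between the two jaw pads (x 50, y 0, z 40 mm of the pliers). The jaw arms (13 mm thick) run beside the deck to x = 57, up to z 47; each ends in a sprung round pad (18 mm ball) that bears on the work at x 50 to 53 with about 5 to 7 N. The pads are 53 mm apart when open, 27 mm when closed on nothing
- throat (a point): middle of the range of the stop's face, at deck height (x 26, y 0, z 18 mm of the pliers); its axes are those of the pliers. The stop is screwed down somewhere within 6 mm either way of it (x 20 to 32), differently each time, and that setting is not given: it must be felt or seen
- stop (a joint): how far the sprung stop plate in front of the pivot (26 mm wide, z 22 to 54 mm) is pushed in by the block: 0 = untouched, about 4 N per mm. Pressing the block home means pushing it in 1.2 mm or more (5 N) for a moment; never beyond 4 mm (16 N). When the block is let go, it is pushed back out a little, which is fine
- squeeze_mid (a point): the point midway between the two handle grips at mid-height (x -100, y 0, z 40 mm of the pliers), the place to squeeze across y
- handle_left (a joint): angle of each handle (both move alike, mirrored): 0 = open, 0.15 = dead centre, 0.18 = locked at its end stop. Sprung: below 0.15 it springs back open, beyond 0.15 it stays shut by itself. Squeezing both grips at squeeze_mid takes about 13 N on each (about twice that if only one is pushed)
- grip_left: left (+y) handle with its black grip, 80 x 11 x 18 mm, x -135 to -55 mm, centred at z 40. At squeeze_mid the two grips measure 67 mm over their outer faces when open and 31 mm when locked. (The pose given is that of the pivot, z 40, turning with the handle.) A grip must not be loaded with more than 28 N
- grip_right: the same on the right (-y) handle; same limit of 28 N. (The pose given is that of the pivot.)
- lever (a joint): angle of the release lever: 0 = upright at rest (sprung), grows as its paddle is pushed towards the handles (-x of the pliers), end stop 0.55. With the pliers locked it meets the lock at about 0.07 and springs them open between about 0.15 and 0.35, at about 7 to 10 N on the paddle; then it returns by itself when let go
- paddle_mid (a point): centre of the lever's upright flat paddle (24 mm wide across y, 24 high, 7 thick), at rest at x -50, y 0, z 88 mm of the pliers; the paddle's top is at z 100 and the lever pivots at z 52; above z 60 nothing else stands between it and the jaws
- paddle: the lever's paddle and its stem (pose given: at the lever's pivot, z 52, z along the paddle). It must not be loaded with more than 25 N
- block: pale wooden block 84 (x) x 30 (y) x 44 (z) mm, 0.1 to 0.2 kg, with a steel bush in one side. Origin: centre of its underside; the bush is nearer the -x end and sticks out of the -y side. Seated in the pliers its axes are those of the pliers and its origin is 42 mm from the stop face (x 62 to 74 mm), on the deck. It can be gripped across y at 22 mm behind its middle (x = +22 mm), clear of the bush
- bush (a joint): how far the bush has been pressed in: 0 to 0.002 at the start, 0.007 = flush. The bush is an 18 mm round steel plug whose axis lies along y at x = -16, z = 22 mm of the block; it sticks out 7 mm minus this value and moves against about 5 N of friction
- offcut: bystander: plain wooden offcut 80 x 36 x 30 mm without a bush; origin under its centre
- tape: bystander: roll of paper tape, 84 mm across, 24 high; origin under its centre
- tin: bystander: open metal tin, 74 mm across, 80 high; origin under its centre
- bowl: bystander: white bowl, 124 mm across, 55 high; origin under its centre
- hammer: bystander: hammer lying down
- glue: bystander: white glue bottle, 54 mm across, 140 high; origin under its centre
- driver: bystander: screwdriver lying down
There are look-alikes about, which are no part of the job. What is shaped like the block but green or purple is not meant.

How it is judged:
By the outcome, as a careful person would: the job done as asked, in the order asked, and still so for the second after the job is handed in, with the robot touching nothing.
It also fails if it takes over 59 s, if anything falls off the work surface, if the arm or the gripper's body presses on something with over 40 N, if the wrist force passes 120 N, or if a joint passes its speed limit or range.

## Working session

There is one attempt and no reset: what is moved stays moved. The work goes in short steps, each a Python script; the robot and the scene stay as the last script left them, time stands still between calls to the robot, and variables do not carry over. Pictures are saved under pics/ and viewed, at most 10 in all, crops included, and the job is handed in when it is done.

```bash
mkdir -p pics; ls
python3 - <<'E'
from workcell import bot
import cv2,numpy as np,pickle
d={}
for n in ("side","top"):
    c=bot.read_camera(n); d[n]=c; cv2.imwrite(f"pics/{n}0.png",c["pixels"])
    print(n,c["fx"],c["fy"],c["cx"],c["cy"],np.round(c["R"],3).tolist(),np.round(c["t"],3), np.round(-np.array(c["R"]).T@np.array(c["t"]),3))
pickle.dump(d,open("c0.pkl","wb"))
print(bot.current_clock())
E
```

```text
pics
side 416.03884825204716 416.03884825204716 325.25023598359866 199.89255491180356 [[0.987, -0.158, -0.009], [-0.098, -0.57, -0.816], [0.124, 0.806, -0.578]] [-0.532  0.157  1.078] [ 0.407 -0.864  0.747]
top 458.92914634879816 458.92914634879816 316.21850363996725 191.59845107435024 [[0.008, -1.0, -0.01], [-0.986, -0.006, -0.168], [0.168, 0.011, -0.986]] [0.049 0.561 1.202] [0.35  0.039 1.28 ]
0.1
```

View pics/top0.png

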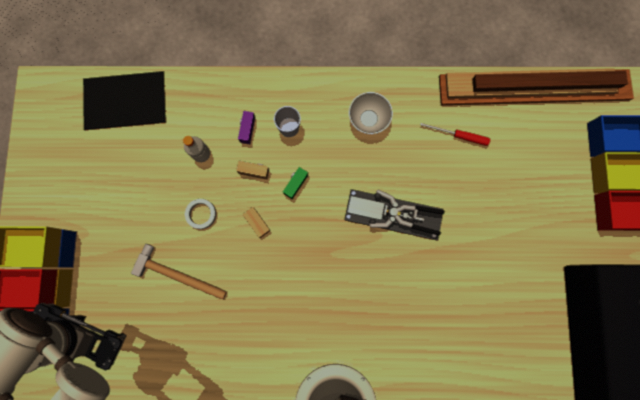

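View pics/side0.png

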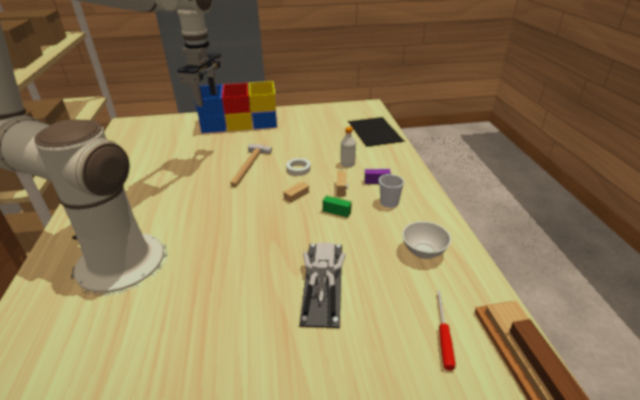

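The top view shows two pale blocks without green or purple paint, at about (253,170) and (257,222). The green one at (296,183) and the purple one at (247,127) are look-alikes. The pliers are at about (395,213), with jaws towards image left. Next I'll enlarge both pale candidates and get rough positions.

```bash
cat > h.py <<'E'
import numpy as np,cv2,pickle
from scipy.spatial.transform import Rotation as Ro
def ray(c,p,fish=False):
    x=(p[0]-c["cx"])/c["fx"]; y=(p[1]-c["cy"])/c["fy"]
    if fish:
        r=np.hypot(x,y); s=np.sin(r)/max(r,1e-9); d=np.array([x*s,y*s,np.cos(r)])
    else: d=np.array([x,y,1.])
    R=np.array(c["R"]); d=R.T@d; return -R.T@np.array(c["t"]), d/np.linalg.norm(d)
def onz(c,p,z,fish=False):
    o,d=ray(c,p,fish); return o+d*(z-o[2])/d[2]
def tri(rays):
    A=0;b=0
    for o,d in rays:
        P=np.eye(3)-np.outer(d,d); A=A+P; b=b+P@o
    X=np.linalg.solve(A,b); return X,[np.linalg.norm((np.eye(3)-np.outer(d,d))@(X-o)) for o,d in rays]
def proj(c,X,fish=False):
    v=np.array(c["R"])@np.array(X)+np.array(c["t"])
    if fish:
        q=np.hypot(v[0],v[1]); th=np.arctan2(q,v[2]); return np.array([c["cx"]+c["fx"]*th*v[0]/q,c["cy"]+c["fy"]*th*v[1]/q])
    return np.array([c["cx"]+c["fx"]*v[0]/v[2],c["cy"]+c["fy"]*v[1]/v[2]])
def down(yaw): # tool z down; tool y (closing) at angle yaw in world
    y=np.array([np.cos(yaw),np.sin(yaw),0]); z=np.array([0,0,-1.]); x=np.cross(y,z)
    return Ro.from_matrix(np.stack([x,y,z],1)).as_rotvec()
E
python3 - <<'E'
from h import *
d=pickle.load(open("c0.pkl","rb"))
T,S=d["top"],d["side"]
for n,p,z in [("A",(253,170),.044),("B",(257,222),.044),("pivot",(405,213),.05),("plateL",(348,205),.01),("plateR",(441,222),.01),("green",(296,183),.044)]:
    X=onz(T,p,z); print(n,X.round(3),proj(S,X).round(0))
t=cv2.resize(T["pixels"][150:245,230:320],None,fx=5,fy=5,interpolation=cv2.INTER_CUBIC)
s=cv2.resize(S["pixels"][160:220,270:360],None,fx=3.8,fy=3.8,interpolation=cv2.INTER_CUBIC)
o=np.zeros((480,800,3),np.uint8);o[:475,:450]=t; o[:s.shape[0],455:455+s.shape[1]]=s
cv2.imwrite("pics/cand.png",o)
from workcell import bot
print(down(0),bot.current_tool_rot(), bot.current_joints())
for y in (0,np.pi/2,-np.pi/2): print(bot.inverse_kinematics([.48,.12,.35],down(y)))
E
```

```text
A [0.621 0.228 0.044] [339. 178.]
B [0.477 0.212 0.044] [294. 185.]
pivot [ 0.503 -0.187  0.05 ] [323. 275.]
plateL [ 0.53  -0.036  0.01 ] [324. 244.]
plateR [ 0.484 -0.293  0.01 ] [321. 325.]
green [0.585 0.108 0.044] [335. 201.]
[2.22144147 2.22144147 0.        ] [-6.09800474e-01 -3.08114430e+00  2.47910433e-03] [ 9.69918596e-01  1.59009898e-01  1.59809256e+00  5.07049662e-06
  1.38621023e+00 -2.10101388e-01]
[ 2.08327910e-04 -1.06982862e-01  1.60417450e+00 -4.44089210e-16
  1.64440102e+00  2.08327910e-04]
[ 2.08327910e-04 -1.06982862e-01  1.60417450e+00 -4.44089210e-16
  1.64440102e+00 -1.57058800e+00]
[ 2.08327910e-04 -1.06982862e-01  1.60417450e+00 -4.44089210e-16
  1.64440102e+00  1.57100465e+00]
```

View pics/cand.png

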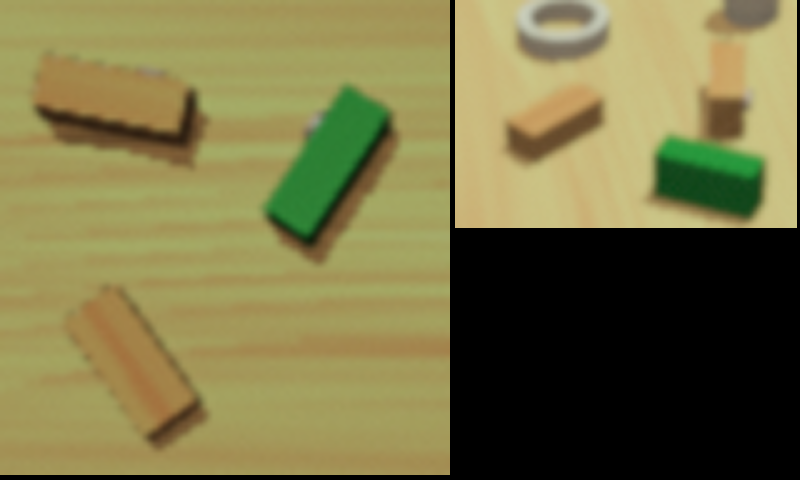

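The two pale candidates are A at top (253,170) and B at (257,222). A has a grey steel bush on its far side at about top (260,164), which side view confirms, and it stands taller. B has no bush and is lower, so it is the offcut. A is the block, and its bush end faces the pliers (world -y). Next I'll measure from wrist views.

Run:
```python
from h import *
from workcell import bot
w=[]
for P in [(.56,.22,.30),(.60,.13,.30),(.52,-.05,.30),(.47,-.16,.30)]:
    bot.goto(list(P),down(np.radians(-10)).tolist()); bot.hold(.15)
    c=bot.read_camera("wrist"); w.append(c)
    print(P,bot.current_clock(),np.round(-np.array(c["R"]).T@np.array(c["t"]),3),bot.current_ee_pos().round(3) if hasattr(bot.current_ee_pos(),'round') else bot.current_ee_pos())
print(c["fx"],c["cx"],c["cy"],np.round(c["R"],2))
pickle.dump(w,open("w.pkl","wb"))
o=np.vstack([np.hstack([w[0]["pixels"],w[1]["pixels"]]),np.hstack([w[2]["pixels"],w[3]["pixels"]])])
cv2.imwrite("pics/w4.png",cv2.resize(o,(800,500),interpolation=cv2.INTER_AREA))
```

```text
(0.56, 0.22, 0.3) 2.0167 [0.575 0.302 0.472] [0.56  0.221 0.3  ]
(0.6, 0.13, 0.3) 2.6917 [0.615 0.212 0.472] [0.6   0.131 0.3  ]
(0.52, -0.05, 0.3) 3.7 [0.536 0.032 0.472] [ 0.521 -0.049  0.3  ]
(0.47, -0.16, 0.3) 4.45 [ 0.486 -0.078  0.472] [ 0.471 -0.159  0.3  ]
309.70691628693146 319.0256217016478 204.11165822337037 [[ 0.99 -0.17 -0.  ]
 [-0.16 -0.94  0.29]
 [-0.05 -0.29 -0.96]]
```

View pics/w4.png

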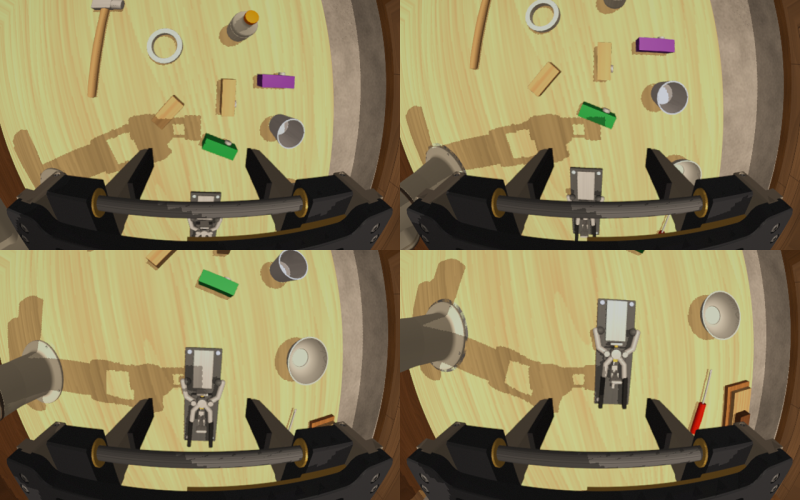

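The wrist views show the block (0/1) at composite (228,96) and (603,62). The pliers are clear in views 2 and 3, at (203,395) and (615,352). I'll enlarge these for corner picking.

Run:
```python
from h import *
w=pickle.load(open("w.pkl","rb"))
def crop(c,x0,y0,x1,y1,f): return cv2.resize(c["pixels"][y0:y1,x0:x1],None,fx=f,fy=f,interpolation=cv2.INTER_CUBIC)
o=np.zeros((600,800,3),np.uint8)
def put(i,x,y): o[y:y+i.shape[0],x:x+i.shape[1]]=i
put(crop(w[0],340,115,390,190,4),0,0)      # 200x300
put(crop(w[1],300,60,350,135,4),0,300)
put(crop(w[2],285,150,365,300,4),205,0)    # 320x600
put(crop(w[3],305,70,372,220,4),530,0) 
cv2.imwrite("pics/crops.png",o)
```

```text
(no output)
```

View pics/crops.png

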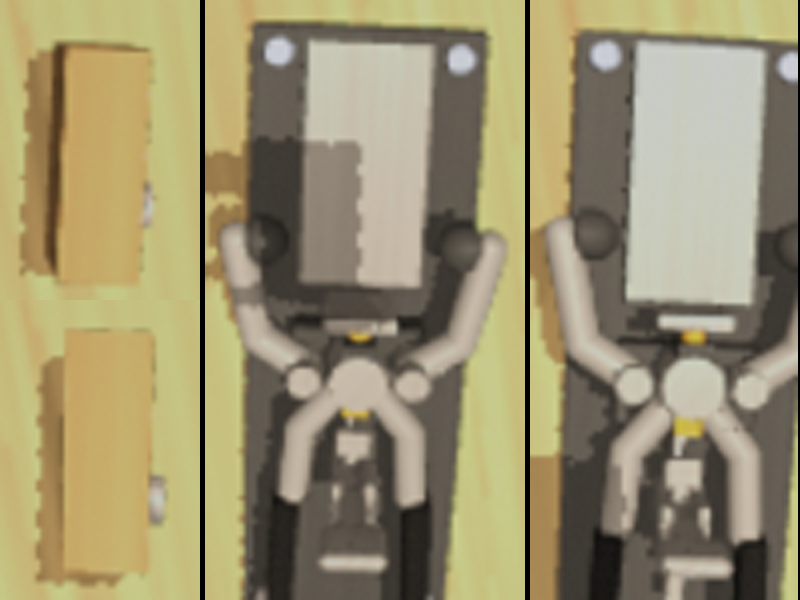

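Crop picks: the block's top face spans (62,48)-(150,48)-(140,284)-(58,284), with the bush on its right side. The deck's light rectangle and the pin disc at (358,383) and (694,388) are clear in both pliers views. Next I'll triangulate these.

```bash
cat > meas.py <<'E'
from h import *
w=pickle.load(open("w.pkl","rb"))
m0=lambda p:(340+p[0]/4-.4,115+p[1]/4-.4); m1=lambda p:(300+p[0]/4-.4,60+(p[1]-300)/4-.4)
m2=lambda p:(285+(p[0]-205)/4-.4,150+p[1]/4-.4); m3=lambda p:(305+(p[0]-530)/4-.4,70+p[1]/4-.4)
def T(a,ca,b,cb):
    return tri([ray(ca,a,True),ray(cb,b,True)])
E
cat > m.py <<'E'
from meas import *
# block top face masks
for c,x0,y0,x1,y1 in [(w[0],340,115,390,190),(w[1],300,60,350,135)]:
    im=cv2.resize(c["pixels"][y0:y1,x0:x1],None,fx=4,fy=4,interpolation=cv2.INTER_CUBIC)
    hsv=cv2.cvtColor(im,cv2.COLOR_BGR2HSV); 
    print("hsv top",hsv[150,100],"bench",hsv[20,180],hsv[20,20],"side",hsv[150,60])
    m=cv2.inRange(hsv,(12,95,150),(19,200,255)); m=cv2.morphologyEx(m,cv2.MORPH_OPEN,np.ones((9,9)))
    k=max(cv2.findContours(m,0,1)[0],key=cv2.contourArea); r=cv2.minAreaRect(k); b=cv2.boxPoints(r)
    print("rect",np.round(r[0]),np.round(r[1]),b.round().tolist())
B0=[(62,48),(150,48),(140,284),(58,284)];B1=[(66,330),(154,330),(150,574),(64,574)]
def quad(n,A,ma,ca,B,mb,cb,z):
    for a,b in zip(A,B):
        X,e=T(ma(a),ca,mb(b),cb); print(n,(X*1e3).round(1),"res",np.round(np.array(e)*1e3,1),"planes",(onz(ca,ma(a),z,True)*1e3).round(1),(onz(cb,mb(b),z,True)*1e3).round(1))
quad("blk",B0,m0,w[0],B1,m1,w[1],.044)
quad("deck",[(308,40),(434,46),(420,287),(300,284)],m2,w[2],[(637,42),(766,47),(753,304),(627,301)],m3,w[3],.018)
quad("pin",[(358,383)],m2,w[2],[(694,388)],m3,w[3],.056)
quad("stoptopfaceedge?",[(326,320),(398,320)],m2,w[2],[(659,316),(737,318)],m3,w[3],.054)
E
python3 m.py
```

```text
hsv top [ 21 123 197] bench [ 28  90 196] [ 23 106 197] side [ 18 141 134]
rect [ 33. 209.] [127.  26.] [[19.0, 145.0], [44.0, 145.0], [47.0, 272.0], [21.0, 273.0]]
hsv top [ 21 119 199] bench [ 26  93 198] [ 25  99 198] side [ 18 134 131]
rect [ 48. 211.] [146.  41.] [[13.0, 144.0], [53.0, 135.0], [84.0, 278.0], [44.0, 286.0]]
blk [620.8 275.4  42.8] res [0.8 0.8] planes [619.9 275.1  44. ] [621.6 275.5  44. ]
blk [650.8 270.7  43.1] res [0.3 0.3] planes [650.4 270.6  44. ] [651.  270.7  44. ]
blk [635.6 187.1  42. ] res [0.1 0.1] planes [635.3 187.7  44. ] [635.4 187.2  44. ]
blk [606.3 192.   41.7] res [0.1 0.1] planes [606.  192.6  44. ] [606.3 192.2  44. ]
deck [511.1 -33.4  18.7] res [0. 0.] planes [511.1 -33.5  18. ] [511.2 -33.4  18. ]
deck [556.3 -42.6  23.8] res [0.1 0.1] planes [556.6 -43.6  18. ] [557.1 -42.1  18. ]
deck [ 536.9 -134.7   22.1] res [0. 0.] planes [ 536.9 -136.3   18. ] [ 537.3 -135.2   18. ]
deck [ 491.4 -126.4   20.2] res [0.2 0.2] planes [ 491. -127.   18.] [ 491.7 -126.7   18. ]
pin [ 508.7 -155.9   55.2] res [0.1 0.1] planes [ 508.7 -155.5   56. ] [ 508.8 -155.8   56. ]
stoptopfaceedge? [ 501.1 -129.8   53.5] res [0.1 0.1] planes [ 501.3 -129.6   54. ] [ 501.  -129.7   54. ]
stoptopfaceedge? [ 527.1 -134.7   52.6] res [0.1 0.1] planes [ 527.  -134.1   54. ] [ 527.1 -134.6   54. ]
```

Checks agree with the text:
- **Block:** top at z about 43 mm, 30.4 x 84.6 mm, yaw 79.8°, centre (628.3, 231.4).
- **Deck:** 46.6 mm wide, z about 19 mm, yaw 78.1°.
- **Pin:** z 55 mm, which puts the pliers origin at (508.9, -155.9).
- **Stop face:** x about 24 mm, within its 20 to 32 mm range.

Next I'll grip the block and lift it.

```bash
cat >> h.py <<'E'
PO=np.array([.5089,-.1559]); PY=np.radians(78.1); C,S_=np.cos(PY),np.sin(PY)
def pl(x,y,z): return [PO[0]+x*C-y*S_,PO[1]+x*S_+y*C,z]
def topl(X): d=np.array(X[:2])-PO; return np.array([d@[C,S_],d@[-S_,C],X[2]])
PR=down(PY-np.pi/2).tolist()
E
python3 - <<'E'
from h import *
from workcell import bot
by=np.radians(79.8); r=down(by-np.pi/2).tolist()
g=[.6283+.022*np.cos(by),.2314+.022*np.sin(by)]
bot.goto(g+[.12],r); bot.line_to(g+[.008],max_speed=.08)
bot.hold(.2); print("pre",np.round(bot.current_contact_force(),2))
bot.set_gripper(0.2,25); print(bot.current_opening(),bot.current_grip_force())
bot.line_to(g+[.10],max_speed=.1)
bot.goto(pl(.122,0,.10),PR); bot.hold(.2)
f=np.array(bot.current_contact_force()); print(f.round(2),bot.current_clock(),topl(bot.current_ee_pos())*1e3,bot.current_opening())
c=bot.read_camera("wrist"); t=bot.read_camera("side"); pickle.dump((c,t),open("c2.pkl","wb"))
a=cv2.resize(c["pixels"][100:400,120:520],(400,300)); b=cv2.resize(t["pixels"][200:300,260:400],(420,300))
cv2.imwrite("pics/held.png",np.hstack([a,b[:,:400]]))
E
```

```text
pre [-0.29 -1.44  0.63]
0.3232977178073107 24.854579865932465
[ 0.03  0.06 -1.11] 11.3417 [122.93847714  -0.2990013  100.03475659] 0.3249437393512533
```

View pics/held.png

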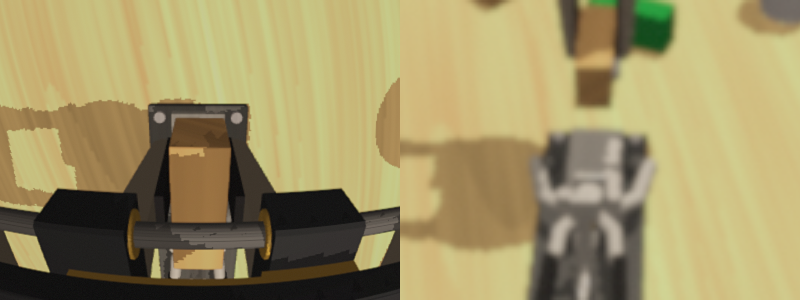

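The block is held squarely (30 mm opening, 1.1 N weight, bush end towards the pliers) above the deck. Next I'll lower it with force monitoring, then slide it in gently.

Run:
```python
from h import *
from workcell import bot
ax=np.array([C,S_])
def F(): 
    f=np.array(bot.current_contact_force()); return np.array([f[:2]@ax,f[:2]@[-S_,C],f[2]])
bot.line_to(pl(.122,0,.032),PR,max_speed=.06); bot.hold(.2); f0=F(); print("hover",f0.round(2))
for z in np.arange(.0285,.0245,-.0005):
    bot.line_to(pl(.122,0,z),PR,max_speed=.02); bot.hold(.1)
    f=F(); 
    if f[2]-f0[2]>1.0: break
print("down",z,f.round(2),topl(bot.current_ee_pos()).round(4),bot.current_clock())
z=min(z+.0005, .0275)
bot.line_to(pl(.096,0,z),PR,max_speed=.03); bot.hold(.2); f1=F(); print("at 96",f1.round(2))
for x in np.arange(.0955,.0795,-.0005):
    bot.line_to(pl(x,0,z),PR,max_speed=.015); bot.hold(.06); f=F()
    if f[0]-f1[0]>1.5: print(round(x,4),f.round(2),bot.current_contact_force()[2].round(2),np.round(bot.current_ft_torque(),2))
    if f[0]-f1[0]>6.5: break
print(topl(bot.current_ee_pos()).round(4),f.round(2),bot.current_clock(),bot.current_grip_force())
```

```text
hover [ 0.11  0.07 -2.18]
down 0.0255 [0.1  3.75 5.92] [ 0.122  -0.      0.0259] 15.45
at 96 [-2.05  0.72  0.6 ]
0.0955 [1.34 0.32 1.17] 1.17 [ 0.09 -0.03  0.02]
0.095 [1.25 0.61 1.08] 1.08 [ 0.18  0.03 -0.01]
0.0945 [1.34 0.27 1.03] 1.03 [ 0.15  0.08 -0.01]
0.094 [ 0.85 -0.17  0.67] 0.67 [ 0.07  0.07 -0.05]
0.0935 [1.1  0.3  0.41] 0.41 [0.03 0.07 0.01]
0.093 [-0.37  0.3  -0.03] -0.03 [0.03 0.04 0.03]
0.0925 [ 0.28 -0.46 -1.38] -1.38 [ 0.    0.04 -0.02]
0.092 [-0.39 -0.88 -1.25] -1.25 [-0.09  0.08 -0.03]
0.0915 [-0.48  0.12 -0.33] -0.33 [ 0.02  0.07 -0.04]
0.091 [ 0.22 -0.15 -1.65] -1.65 [-0.04  0.07 -0.03]
0.0905 [-0.08  0.39 -1.77] -1.77 [-0.04  0.07  0.01]
0.09 [ 0.36  0.53 -0.92] -0.92 [-0.05  0.03 -0.01]
0.089 [ 0.02 -0.54 -2.13] -2.13 [-0.07  0.02  0.03]
0.0885 [ 0.76  0.91 -2.31] -2.31 [0.09 0.04 0.04]
0.088 [ 2.3  -0.43 -1.19] -1.19 [0.37 0.   0.02]
0.0875 [ 3.7   0.33 -0.12] -0.12 [0.63 0.   0.06]
0.087 [ 4.77 -0.51  0.27] 0.27 [ 0.77 -0.02  0.09]
[0.0874 0.     0.026 ] [ 4.77 -0.51  0.27] 22.2167 24.850313365459442
```

The stop is felt at a TCP x of about 88.5 mm, so its face is at 24.5 mm, matching the image. I'll press a little more, hold, release, and go on to the handles.

Run:
```python
from h import *
from workcell import bot
ax=np.array([C,S_])
def F(): 
    f=np.array(bot.current_contact_force()); return np.array([f[:2]@ax,f[:2]@[-S_,C],f[2]])
z=.026
for x in np.arange(.0866,.0845,-.0004):
    bot.line_to(pl(x,0,z),PR,max_speed=.015); bot.hold(.12); f=F()
    print(round(x,4),f.round(2),topl(bot.current_ee_pos()).round(4))
    if f[0]>7.2: break
bot.hold(.4); print(F().round(2))
bot.set_gripper(1.0); bot.hold(.2); print("open",F().round(2),bot.current_opening(),bot.current_clock())
bot.line_to(pl(x,0,.14),max_speed=.15)
bot.goto(pl(-.105,0,.14),PR); bot.hold(.1)
c=bot.read_camera("top"); s=bot.read_camera("side"); w=bot.read_camera("wrist"); pickle.dump((c,s,w),open("c3.pkl","wb"))
a=cv2.resize(w["pixels"][40:340,170:470],(500,500)); b=cv2.resize(s["pixels"][210:330,280:360],(300,450))
o=np.zeros((500,800,3),np.uint8); o[:,:500]=a; o[:450,500:]=b; cv2.imwrite("pics/seated.png",o); print(bot.current_clock(), topl(bot.current_ee_pos()))
```

```text
0.0866 [ 5.45  0.18 -0.57] [0.0872 0.     0.026 ]
0.0862 [6.64 0.06 0.16] [0.087  0.0001 0.026 ]
0.0858 [ 6.95 -0.04 -0.46] [0.0868 0.0001 0.0261]
0.0854 [8.2  1.17 0.53] [0.0865 0.0003 0.026 ]
[8.09 1.06 0.16]
open [-1.16 -0.37  0.3 ] 1.0026336599942347 25.2917
27.2333 [-0.10361308 -0.00016546  0.13994784]
```

View pics/seated.png

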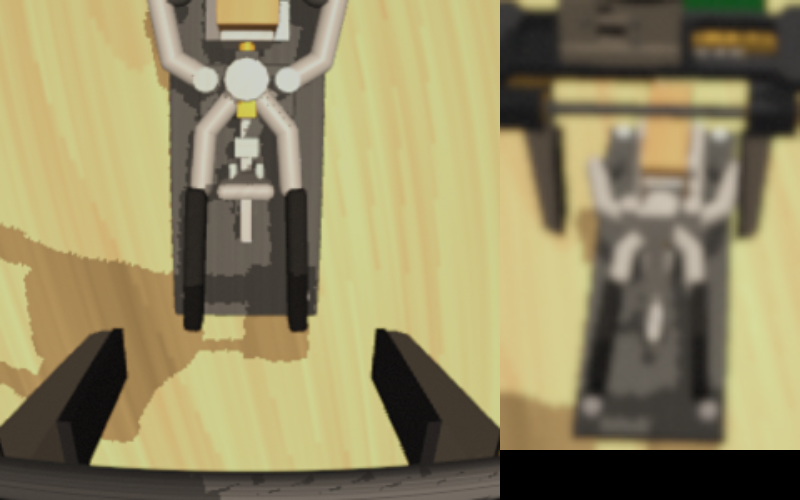

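The block lies square against the stop plate, with its end edge at (250,28) parallel to the plate. The handles are open at (195,258) and (297,258). Next I'll squeeze.

Run:
```python
from h import *
from workcell import bot
bot.line_to(pl(-.101,0,.14),PR,max_speed=.05)
bot.line_to(pl(-.101,0,.025),PR,max_speed=.08); bot.hold(.2)
print("in",np.round(bot.current_contact_force(),2),topl(bot.current_ee_pos()).round(4),bot.current_clock())
for o in (.75,.68,.6,.52,.45,.4,.36,.32,.28):
    bot.set_gripper(o,19); g=bot.current_opening()
    print(o,round(g,3),round(bot.current_grip_force(),1),np.round(bot.current_contact_force(),1))
    if g<.345: break
bot.hold(.3); print(round(bot.current_opening(),3)*92,bot.current_grip_force(),bot.current_clock())
```

```text
in [-0.13 -0.21 -0.75] [-0.1011 -0.0002  0.0253] 29.2667
0.75 0.747 2.5 [-5.2  0.4  2.5]
0.68 0.683 5.0 [-7.6 -0.5  4.6]
0.6 0.598 7.0 [-9.2 -4.6  3.4]
0.52 0.518 10.6 [-9.8 -8.1  0.8]
0.45 0.452 4.3 [-8.6 -4.1  1.9]
0.4 0.398 0.8 [-1.8 -1.6  0.7]
0.36 0.362 3.8 [-8.3 -1.   3.7]
0.32 0.352 19.0 [-7.6 -0.9  3.9]
0.28 0.351 19.0 [-7.6 -1.   3.7]
31.831999999999997 18.996236762031913 32.3167
```

Run:
```python
from h import *
from workcell import bot
bot.set_gripper(.85); bot.hold(.2); print(bot.current_opening(),np.round(bot.current_contact_force(),2))
bot.line_to(pl(-.101,0,.15),PR,max_speed=.15); bot.hold(.1)
w=bot.read_camera("wrist"); pickle.dump(w,open("c4.pkl","wb"))
cv2.imwrite("pics/locked.png",cv2.resize(w["pixels"][0:300,170:470],(500,500))); print(bot.current_clock())
```

```text
0.8498989213372442 [0.99 0.3  0.01]
34.45
```

View pics/locked.png

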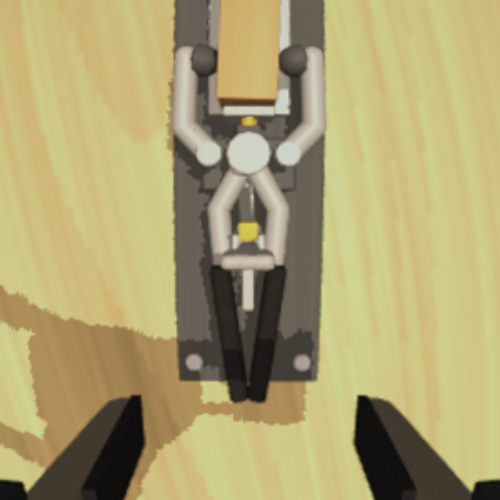

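The handles at (232,330) and (265,330) stay shut with the gripper away, and both pads bear on the block, so it is locked. Next I'll push the lever with shut fingers.

Run:
```python
from h import *
from workcell import bot
w=pickle.load(open("c4.pkl","rb"))
print("paddle top at z=.1:",(topl(onz(w,(170+247*.6,262*.6),.100,True))*1e3).round(1))
ax=np.array([C,S_])
def F(): return np.array(bot.current_contact_force())[:2]@ax
bot.goto(pl(-.027,0,.15),PR); bot.set_gripper(0.0,10)
bot.line_to(pl(-.027,0,.083),PR,max_speed=.08); bot.hold(.15); f0=F(); print(f0,bot.current_clock())
bot.line_to(pl(-.034,0,.083),PR,max_speed=.03); pk=0
for x in np.arange(-.035,-.054,-.001):
    bot.line_to(pl(x,0,.083),PR,max_speed=.03); bot.hold(.04); f=F()-f0; print(round(x,4),round(f,1),(topl(bot.current_ee_pos())[0]*1e3).round(1))
    pk=max(pk,f)
    if f>16 or (pk>5 and f<pk*.45): break
print(bot.current_clock())
c=bot.read_camera("wrist"); s=bot.read_camera("side"); pickle.dump((c,s),open("c5.pkl","wb"))
bot.line_to(pl(-.027,0,.083),PR,max_speed=.06)
bot.line_to(pl(-.027,0,.17),PR,max_speed=.15); bot.goto(pl(-.10,0,.17),PR); bot.hold(.1)
w=bot.read_camera("wrist")
cv2.imwrite("pics/rel.png",cv2.resize(w["pixels"][0:300,170:470],(500,500))); print(bot.current_clock())
```

```text
paddle top at z=.1: [-50.    0.7 100. ]
-0.05953705630757329 37.1667
-0.035 0.2 -35.0
-0.036 0.2 -36.0
-0.037 2.5 -36.6
-0.038 3.2 -37.9
-0.039 6.3 -38.4
-0.04 6.2 -39.1
-0.041 6.5 -40.0
-0.042 6.6 -41.0
-0.043 6.5 -42.1
-0.044 5.9 -43.3
-0.045 5.3 -44.7
-0.046 5.2 -45.9
-0.047 5.8 -46.8
-0.048 5.8 -47.6
-0.049 5.9 -48.5
-0.05 5.5 -49.4
-0.051 7.0 -50.4
-0.052 6.9 -51.3
-0.053 6.6 -52.3
43.0917
45.05
```

View pics/rel.png

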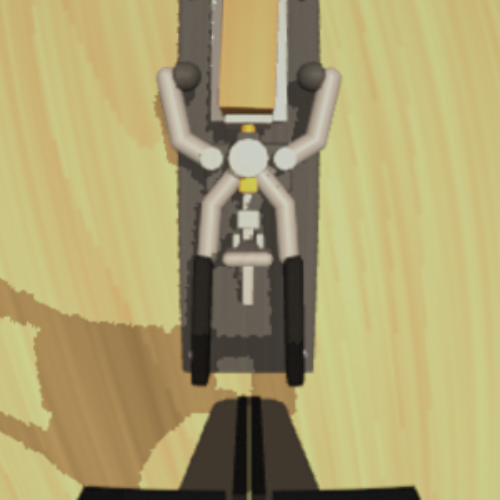

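The pliers are open and the lever upright at (247,258). The block lies by the stop and no bush shows on its right side. I'll check that side once, enlarged.

Run:
```python
from h import *
from workcell import bot
bot.goto(pl(.06,-.10,.22),PR); bot.hold(.1)
w=bot.read_camera("wrist"); p=proj(w,pl(.055,-.015,.045),True).astype(int); print(p,bot.current_clock())
x,y=np.clip(p[0],60,580),np.clip(p[1],60,340)
cv2.imwrite("pics/bush.png",cv2.resize(w["pixels"][y-60:y+60,x-60:x+60],(600,600),interpolation=cv2.INTER_CUBIC))
```

```text
[246 188] 46.0
```

View pics/bush.png

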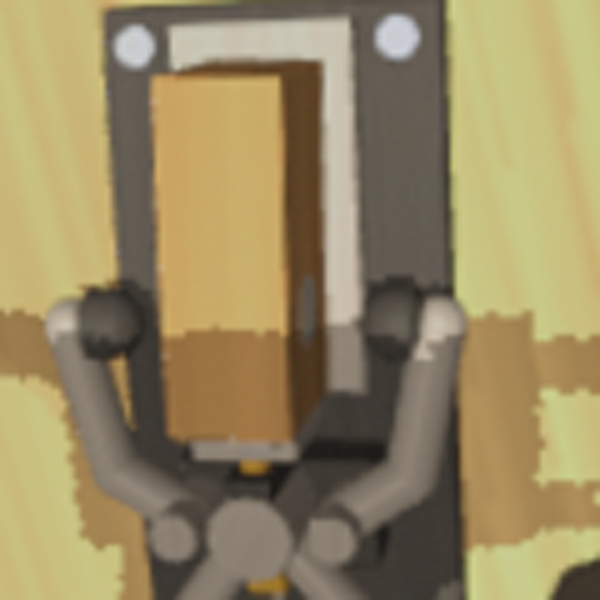

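The bush face at (307,308) lies flush in the block's side. The block sits at the stop between the open jaws, and nothing touches it, so I'm handing in.

```bash
python3 -c "
from workcell import bot
print(bot.job_done())"
```

```text
the job is handed in; nothing more can be done
None
```

The job is handed in at about 46 s of the 59 s: the bush looks flush in the last picture, the handles locked and were then released with the lever, and the block lies by the stop between the open jaws.

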